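# Put four sample containers in their matching holders

### The job

Put the four white sample containers away: stand each one upright and flat in the bottom of the holder whose recess has the shape and size of its foot (wide round jar in the wide round holder, small round jar in the small round one, square bottle in the square one, oblong bottle in the oblong one). Set them down in the holders rather than dropping them, and leave the two small amber bottles standing where they are.

Things in the scene. Friction and masses are not known exactly. Their poses are not given: they have to be found in the camera images.
- wide_jar: White plastic, upright, closed with a grey screw cap, origin at the centre of its underside, z up. Straight-sided body 52 mm high, then the cap, which is narrower than the body, to 69 mm. Loose, 35 to 190 g. Starts anywhere among the other nine listed things. Round jar, 58 mm in diameter, cap 50 mm. Yaw is arbitrary.
- small_jar: White plastic, upright, closed with a grey screw cap, origin at the centre of its underside, z up. Straight-sided body 52 mm high, then the cap, which is narrower than the body, to 69 mm. Loose, 35 to 190 g. Starts anywhere among the other nine listed things. Round jar, 34 mm in diameter, cap 29 mm. Yaw is arbitrary.
- square_bottle: White plastic, upright, closed with a grey screw cap, origin at the centre of its underside, z up. Straight-sided body 52 mm high, then the cap, which is narrower than the body, to 69 mm. Loose, 35 to 190 g. Starts anywhere among the other nine listed things. Square bottle, 42 x 42 mm, sides along its x and y, cap 26 mm in diameter; yaw within 0.7 rad of the bench's axes.
- oblong_bottle: White plastic, upright, closed with a grey screw cap, origin at the centre of its underside, z up. Straight-sided body 52 mm high, then the cap, which is narrower than the body, to 69 mm. Loose, 35 to 190 g. Starts anywhere among the other nine listed things. Oblong bottle, 62 mm along its x and 32 mm along its y, cap 24 mm in diameter; x within 0.5 rad of straight ahead of the robot.
- wide_holder: Grey plastic, fixed to the bench, open on top, origin at the centre of its underside, z up: 12 mm high over all, rim 6 mm thick, recess floor lined blue, 4 mm above the bench, so the recess is 8 mm deep and 8 mm wider all round than the foot of the container that belongs to it. Starts anywhere among the other nine listed things. Round, recess 74 mm in diameter, outside 86 mm.
- small_holder: Grey plastic, fixed to the bench, open on top, origin at the centre of its underside, z up: 12 mm high over all, rim 6 mm thick, recess floor lined blue, 4 mm above the bench, so the recess is 8 mm deep and 8 mm wider all round than the foot of the container that belongs to it. Starts anywhere among the other nine listed things. Round, recess 50 mm in diameter, outside 62 mm.
- square_holder: Grey plastic, fixed to the bench, open on top, origin at the centre of its underside, z up: 12 mm high over all, rim 6 mm thick, recess floor lined blue, 4 mm above the bench, so the recess is 8 mm deep and 8 mm wider all round than the foot of the container that belongs to it. Starts anywhere among the other nine listed things. Square, recess 58 x 58 mm, outside 70 x 70 mm, sides along its x and y; yaw within 0.4 rad.
- oblong_holder: Grey plastic, fixed to the bench, open on top, origin at the centre of its underside, z up: 12 mm high over all, rim 6 mm thick, recess floor lined blue, 4 mm above the bench, so the recess is 8 mm deep and 8 mm wider all round than the foot of the container that belongs to it. Starts anywhere among the other nine listed things. Oblong, recess 78 mm along its x and 48 mm along its y, outside 90 x 60 mm; x within 0.5 rad of straight ahead of the robot.
- amber_a: Small amber glass bottle with a blue cap and paper label, upright, loose, about 90 g: 36 mm in diameter, 72 mm high, origin at the centre of its underside. Not part of the job: leave it standing.
- amber_b: Small amber glass bottle with a blue cap and paper label, upright, loose, about 90 g: 36 mm in diameter, 72 mm high, origin at the centre of its underside. Not part of the job: leave it standing. All ten listed things stand in two rows of five across the bench, centres 105 mm or more apart, none taller than 72 mm; other things within 0.1 m of them are lower than 30 mm.
Not all that is in view belongs to the job. What is shaped like the amber_b but black or brown is not meant.

How it is judged:
By the outcome, as a careful person would: the job done as asked, in the order asked, and still so for the second after the job is handed in, with the robot touching nothing.
It also fails if it takes over 112 s, if anything falls off the work surface, if the arm or the gripper's body presses on something with over 40 N, if the wrist force passes 120 N, or if a joint passes its speed limit or range.

### The arm

A 6-joint arm with a two-finger parallel gripper is mounted at the origin on the work surface. World frame = base frame: x ahead of the robot, y to its left, z up, the work surface at z = 0. Lengths are in m, angles in rad, forces in N, time in s.
With the tool pointing down it reaches from about 0.3 to 0.875 m from the base axis. Payload 6.4 kg.
Tool frame: the origin (TCP) lies midway between the tips of the shut fingers; the grasp point (between the pads) lies ctrl.tcp_to_grasp behind it (ctrl.tcp_to_grasp is the distance from the TCP to the grasp point, in m); z points along the fingers, y is the line along which they close (so a half turn about z gives the same grasp; the last joint's range is limited). The gripper opens to 88 mm and grips with 3 to 60 N. Pads are 18 mm wide; open, the fingers measure 123 mm over their backs; the gripper's body (75 mm by 187 mm) begins 45 mm behind the grasp point.
Start: joints at [-1.417, 0.181, 1.607, -0, 1.354, -0.206], TCP at [0.202, -0.538, 0.239] pointing down, gripper open.
Joint ranges: [-2.99, 2.99], [-0.89, 2.07], [0.3, 2.58], [-1.14, 4.28], [0, 2.63], [-3.12, 3.12]. Speed limits (rad/s): [2.57, 2.57, 3.01, 3.14, 3.14, 3.14].

### API

Orientations are given as a unit quaternion [w, x, y, z].
In Python, from cell import ctrl, vision gives the robot as it stands.
- The arm moves only by the tool step_arm, never from a script. Its argument "increments" is a list of rows, each an object with "dp": the shift along the tool's x, y, z in mm, a list of three; "twist": the turn about the tool's z in rad. In form: [{"dp": [x, y, z], "twist": twist}, ...]. A call has 1 to 12 rows; each row is the pose to reach, as a shift and turn from the pose commanded when the call began, along the tool's axes at that moment; what a row does not reach only later rows make up. A row lasts 1/12 s, in which the tool goes at most 41.7 mm and 7.16 degrees, less where a joint would pass 70% of its speed; a pose out of reach is approached as far as the arm can. A call with a gripper value outside its range is refused whole. "jaw" is the closure, from -1 (fully open) to 1 (shut), set as the call begins (left out, the last holds). The fingers move at their own pace and stop on an object; "force" is the grip in N (left out, the last holds). Time passes only in rows, so rows that repeat a pose let the fingers close. It gives the time, the measured TCP pose, the force, the opening and the grip force at its end, in the units of the state.
- ctrl.read_state(): the state, without advancing time (a new reading comes with each control period).
- vision.camera(name): name is "scene" or "side" or "wrist"; returns a dict with "color" (420x560x3 uint8, red, green, blue), "range_z" (420x560 float32, m along the optical axis (not along the pixel's ray), 0 where there is no reading), "mtx" (3x3 intrinsics, pixels), "R" (3x3) and "t" (3): a world point X has camera coordinates R X + t. Camera axes: x right, y down, z forward; pixel columns grow to the right and rows downward; lengths in m; the calibration is good to about 2 mm. A picture is of the moment at which its call begins.
- ctrl.close_job(): hands the job in; it is judged then, once.
Trained networks look in a picture, given as the dict that the camera call returned (one of the last four; its "shot" number tells which), for a name from the list of things; names that differ only in an ending like _2 or _b are one class to them, and where a whole thing is asked for, a point or a joint stands for the part that bears it (a point fixed in the world has none). Each returns a list of dicts, best first, with "conf" (0 to 1); they miss things now and then, are a little off and sometimes report something else, mostly with a low value. They report only what shows in the picture. A call takes as long as a camera call. They do not tell look-alikes from the thing itself.
- vision.spot_in(picture, query): "rect" ([left, top, right, bottom] in pixels, round what is visible of it).
- vision.regions_of(picture, query): "mask" (420x560 bool, what is visible of it) and "rect" ([left, top, right, bottom] in pixels, round what is visible of it).
The state is a dict: "clock": time; "joint_pos": joint angles; "dq": joint speeds; "effort": joint torques, N m; "position": TCP position; "ee_rot": TCP orientation; "contact_force": force on the tool from outside, world axes, zero at the start; "moment": the same for the moment, N m; "finger_gap": finger opening in m; "finger_force": force on a finger pad.
Only numpy, scipy, OpenCV 4.12 (cv2) and the standard library are available. Lean on these libraries where they do the work, as an engineer would, in place of code of your own. Each camera call takes 0.05 s, during which the arm holds its last target. There are 200 camera calls.

## Working session

There is one attempt and no reset: what is moved stays moved. The work goes in short steps, Python scripts to look and compute and a tool call to move; the robot and the scene stay as the last step left them, time stands still between calls to the robot, and variables do not carry over. Pictures are saved under pics/ and viewed, at most 14 in all, crops included, and the job is handed in when it is done.

Besides the shell and the picture viewer there is one more tool, called after "Request:" as a command line: name --argument value ..., lists and objects as JSON in quotes. step_arm: Moves the arm, as the interface text tells. Its arguments: {"type":"object","properties":{"increments":{"type":"array","items":{"type":"object","properties":{"dp":{"type":"array","items":{"type":"number"}},"twist":{"type":"number"}}}},"jaw":{"type":"number"},"force":{"type":"number"}},"required":["increments"]}

```bash
ls; mkdir -p pics; python3 - <<'E'
from cell import ctrl, vision
import cv2
print(ctrl.read_state(), ctrl.tcp_to_grasp)
for n in ["scene","side"]:
    p=vision.camera(n); cv2.imwrite(f"pics/{n}0.png",p["color"][:,:,::-1])
    print(n,p["mtx"],p["R"],p["t"])
E
```

```text
pics
{'clock': 0.0, 'joint_pos': array([-1.41728017e+00,  1.81503387e-01,  1.60798420e+00, -8.33898205e-06,
        1.35379535e+00, -2.06282359e-01]), 'dq': array([-0.00083799,  0.00036024, -0.00013641, -0.00153367,  0.00015764,
        0.00017252]), 'effort': array([-1.09129153e-04, -4.33870232e+01, -3.41850007e+01,  7.01436773e-02,
        3.84555745e-02, -1.43961383e-04]), 'position': array([ 0.20239079, -0.53764325,  0.23784282]), 'ee_rot': array([-8.44951082e-04,  9.83861211e-01,  1.78931281e-01,  1.82252399e-05]), 'contact_force': array([-0.15473495,  0.05672621, -0.00058265]), 'moment': array([-0.00960379, -0.01937388, -0.04100588]), 'finger_force': 0.0, 'finger_gap': 0.08791266077649862} 0.0187
scene [[495.91862768   0.         270.50570632]
 [  0.         495.91862768 205.24951056]
 [  0.           0.           1.        ]] [[ 0.76427975  0.64463747 -0.01786064]
 [ 0.5113222  -0.62263358 -0.59234874]
 [-0.39297083  0.4435876  -0.80548369]] [-0.39177296 -0.21277339  1.34980314]
side [[388.61281429   0.         284.21747457]
 [  0.         388.61281429 213.7127269 ]
 [  0.           0.           1.        ]] [[-0.99670292 -0.07921461 -0.01755961]
 [-0.02314026  0.48495084 -0.87423522]
 [ 0.07776775 -0.87094646 -0.48518496]] [0.48245717 0.02352561 1.08890784]
```

View pics/scene0.png

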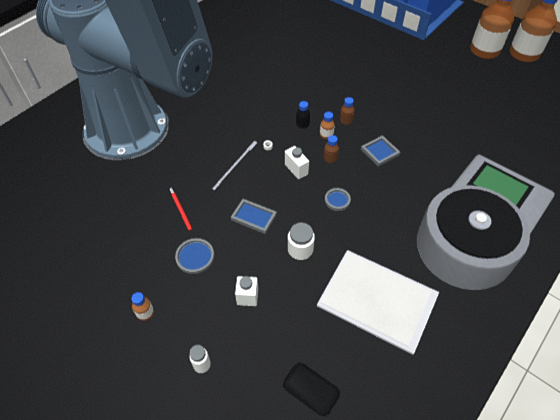

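View pics/side0.png

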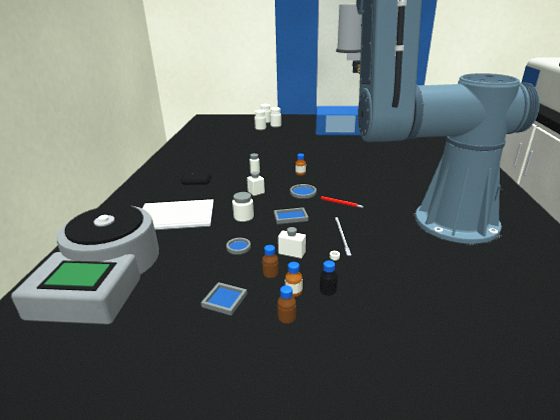

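The scene picture shows these positions:
- **Containers:** wide jar (301,242), oblong bottle (297,161), square bottle (246,291), small jar (200,359).
- **Holders:** wide (195,256), oblong (254,215), small (338,199), square (380,150).
- **Labelled ambers:** (141,306) and (327,125). The brown and black bottles nearby are look-alikes.

I'll fit poses by matching silhouettes.

```bash
cat > h.py <<'E'
from cell import ctrl, vision
import numpy as np, cv2
from scipy.optimize import minimize
# shape: (type, body dims, body height, cap dia)
M={"wide_jar":("c",.058,.058,.052,.050),"small_jar":("c",.034,.034,.052,.029),
"square_bottle":("b",.042,.042,.052,.026),"oblong_bottle":("b",.062,.032,.052,.024),
"wide_holder":("c",.086,.086,.012,0),"small_holder":("c",.062,.062,.012,0),
"square_holder":("b",.070,.070,.012,0),"oblong_holder":("b",.090,.060,.012,0),
"amber_a":("c",.036,.036,.05,.02)}
A=np.linspace(0,2*np.pi,48,endpoint=False); C=np.c_[np.cos(A),np.sin(A)]/2
B=np.array([[1,1],[1,-1],[-1,-1],[-1,1]])/2
def proj(p,X):
    c=X@p["R"].T+p["t"]; u=c@p["mtx"].T; return u[:,:2]/u[:,2:]
def world(p,mask):
    v,u=np.nonzero(mask&(p["range_z"]>0)); z=p["range_z"][v,u]
    c=np.linalg.solve(p["mtx"],np.array([u,v,np.ones_like(u)])*z).T
    return (c-p["t"])@p["R"]
def render(p,n,q,S=4,z0=0):
    k,a,b,h,cap=M[n]; x,y,w=q; im=np.zeros((420*S,560*S),np.uint8)
    R=np.array([[np.cos(w),-np.sin(w)],[np.sin(w),np.cos(w)]])
    def prism(s,zs):
        s=s@R.T+[x,y]; X=np.vstack([np.c_[s,np.full(len(s),z0+z)] for z in zs])
        hull=cv2.convexHull(((proj(p,X)+.5)*S).astype(np.float32))
        cv2.fillConvexPoly(im,np.round(hull).astype(np.int32),1)
    prism((C if k=="c" else B)*[a,b],(0,h))
    if cap: prism(C*cap,(h,.069 if n[:5]!="amber" else .072))
    return im
def fit(p,n,mask,q0,z0=0,S=4):
    m=cv2.resize(mask.astype(np.uint8),None,fx=S,fy=S,interpolation=cv2.INTER_LINEAR)
    f=lambda q:-(lambda r:(r&m).sum()/(r|m).sum())(render(p,n,q,S,z0))
    yaws=[0] if M[n][0]=="c" else [-.6,-.3,0,.3,.6]
    best=None
    for w in yaws:
        s=[[q0[0],q0[1],w]]
        for d in ([.012,0,0],[0,.012,0],[0,0,.3]): s.append(list(np.add(s[0],d)))
        r=minimize(f,s[0],method="Nelder-Mead",options=dict(initial_simplex=s,xatol=2e-4,fatol=1e-4,maxiter=120))
        if best is None or r.fun<best.fun: best=r
    return best.x,-best.fun
E
cat > all.py <<'E'
from h import *
import sys
cams=sys.argv[1:]
for c in cams:
    p=vision.camera(c)
    for n in M:
        for r in vision.regions_of(p,n):
            if r["conf"]<.3: continue
            X=world(p,r["mask"]); q0=np.median(X,0)[:2]
            if r["mask"].sum()<60: continue
            q,s=fit(p,n,r["mask"],q0)
            print(c,n,round(r["conf"],2),np.round(r["rect"]).astype(int),"xy",np.round(q*[1000,1000,1],2),"iou",round(s,3),"z",np.round(np.percentile(X[:,2],[5,95]),3))
E
python3 all.py scene side
```

```text
scene wide_jar 0.89 [289 226 312 262] xy [ 6.0216e+02 -4.8000e+00  2.8000e-01] iou 0.951 z [0.003 0.07 ]
scene small_jar 0.65 [192 342 211 374] xy [ 6.1618e+02 -3.3138e+02  3.4000e-01] iou 0.895 z [0.009 0.07 ]
scene square_bottle 0.62 [237 280 259 307] xy [ 588.99 -166.99   -0.91] iou 0.913 z [0.008 0.069]
scene oblong_bottle 0.93 [284 144 312 180] xy [ 4.4861e+02  1.7364e+02 -3.0000e-01] iou 0.901 z [0.004 0.068]
scene wide_holder 0.58 [175 237 216 273] xy [ 4.3365e+02 -1.6861e+02  3.1000e-01] iou 0.956 z [0.001 0.012]
scene small_holder 0.73 [324 189 351 211] xy [5.8739e+02 1.5789e+02 1.4000e-01] iou 0.932 z [0.    0.012]
scene small_holder 0.58 [179 237 213 275] xy [ 4.3823e+02 -1.7957e+02  1.0000e-01] iou 0.582 z [0.001 0.012]
scene square_holder 0.8 [360 132 398 166] xy [ 5.7997e+02  3.5601e+02 -3.1000e-01] iou 0.944 z [-0.     0.012]
scene oblong_holder 0.82 [230 200 275 235] xy [ 4.6478e+02 -4.9600e+00  2.3000e-01] iou 0.968 z [0.    0.013]
scene amber_a 0.9 [324 137 339 163] xy [4.9309e+02 2.5946e+02 9.0000e-02] iou 0.884 z [0.003 0.072]
scene amber_a 0.85 [130 294 152 322] 
[... 807 characters left out ...]
ll_holder 0.78 [225 237 251 258] xy [5.8962e+02 1.5619e+02 9.0000e-02] iou 0.953 z [0.002 0.014]
side small_holder 0.51 [298 153 304 173] xy [ 453.39 -387.16    1.27] iou 0.415 z [0.002 0.073]
side square_holder 0.63 [203 281 247 317] xy [ 5.8307e+02  3.5505e+02 -2.9000e-01] iou 0.97 z [0.004 0.014]
side amber_a 0.97 [285 266 302 298] xy [4.3762e+02 3.1513e+02 2.0000e-02] iou 0.786 z [0.01  0.074]
side amber_a 0.77 [277 285 295 323] xy [4.4829e+02 3.9529e+02 4.4000e-01] iou 0.925 z [0.005 0.074]
side amber_a 0.63 [262 245 280 278] xy [4.9525e+02 2.5818e+02 4.6000e-01] iou 0.901 z [0.002 0.074]
side amber_a 0.56 [320 261 339 296] xy [3.6459e+02 3.1050e+02 1.7000e-01] iou 0.929 z [0.004 0.073]
```

```bash
cat > go.py <<'E'
# go.py x y z psi (mm, rad): TCP target -> dp in tool axes (mm) and twist
from cell import ctrl
import numpy as np, sys
from scipy.spatial.transform import Rotation as Rn
def go(x,y,z,psi):
    s=ctrl.read_state(); w=s["ee_rot"]; R=Rn.from_quat(np.r_[w[1:],w[0]]).as_matrix()
    cur=np.arctan2(R[1,0],R[0,0])
    d=R.T@(np.array([x,y,z])-s["position"]*1000)
    print("t",round(s["clock"],2),"at",np.round(s["position"]*1000,1),"psi",round(cur,3),"-> dp",np.round(d,1),"twist",round(-(psi-cur),3),"F",np.round(s["contact_force"],1),"gap",round(s["finger_gap"],4))
if __name__=="__main__": go(*map(float,sys.argv[1:]))
E
python3 go.py 602 -6 240 0
```

```text
t 1.1 at [ 202.5 -538.2  238.7] psi 0.36 -> dp [ 561.3 -357.4   -1.3] twist 0.36 F [ 0.3  0.2 -0.1] gap 0.0882
```

Request:
step_arm --increments '[{"dp": [36, -20, 0], "twist": 0.1}, {"dp": [72, -43, 0], "twist": 0.2}, {"dp": [107, -66, 0], "twist": 0.3}, {"dp": [142, -89, 0], "twist": 0.36}, {"dp": [177, -112, 0], "twist": 0.36}, {"dp": [212, -135, 0], "twist": 0.36}, {"dp": [247, -157, 0], "twist": 0.36}, {"dp": [282, -179, 0], "twist": 0.36}, {"dp": [317, -201, 0], "twist": 0.36}, {"dp": [352, -224, 0], "twist": 0.36}, {"dp": [387, -246, 0], "twist": 0.36}, {"dp": [417, -265, 0], "twist": 0.36}]'

```text
clock: 2.1
position: [0.5006, -0.141, 0.239]
ee_rot: [0.0, 1.0, 0.0, 0.0]
contact_force: [0.3, 0.2, -0.1]
finger_gap: 0.0883
finger_force: 0.0
```

```bash
python3 go.py 602 -6 240 0; python3 - <<'E'
from h import *
p=vision.camera("wrist"); cv2.imwrite("pics/w0.png",p["color"][:,:,::-1]); print(p["R"],p["t"],-p["R"].T@p["t"],p["mtx"][0])
E
```

```text
t 2.1 at [ 500.6 -141.   239. ] psi 0.001 -> dp [ 101.4 -134.9   -0.9] twist 0.001 F [ 0.3  0.2 -0.1] gap 0.0883
[[ 1.31109511e-03 -9.99999134e-01 -1.11141308e-04]
 [-9.58241505e-01 -1.28812853e-03  2.85957267e-01]
 [-2.85957163e-01 -2.68416960e-04 -9.58242365e-01]] [-0.14187375  0.44151362  0.5328745 ] [ 0.57564197 -0.14116187  0.38435312] [371.6567418    0.         276.53322013]
```

View pics/w0.png

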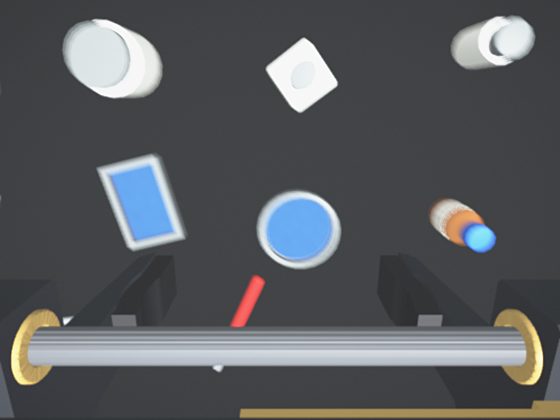

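The wrist picture shows wide jar (112,58), square bottle (302,75), small jar (490,42), oblong holder (141,202), wide holder (298,229) and amber (460,225). I'll fit these from here.

```bash
sed -i 's/S=4/S=2/g' h.py; python3 all.py wrist; python3 go.py 602 -6 240 0
```

```text
wrist wide_jar 0.71 [ 78  28 170  99] xy [ 6.0329e+02 -2.6000e+00  8.0000e-02] iou 0.936 z [0.018 0.069]
wrist small_jar 0.89 [464  24 539  70] xy [ 6.1820e+02 -3.2754e+02  3.7000e-01] iou 0.954 z [0.005 0.069]
wrist square_bottle 0.82 [279  48 345 115] xy [ 590.84 -164.78    0.65] iou 0.952 z [0.049 0.069]
wrist oblong_bottle 0.61 [  0 200   8 245] xy [ 4.5092e+02  1.7795e+02 -2.9000e-01] iou 0.913 z [0.001 0.01 ]
wrist wide_holder 0.65 [263 196 344 273] xy [ 4.3716e+02 -1.6726e+02  7.0000e-02] iou 0.962 z [0.002 0.012]
wrist wide_holder 0.63 [109 159 193 255] xy [ 4.6927e+02 -3.4200e+00 -2.2000e-01] iou 0.733 z [0.002 0.012]
wrist small_holder 0.49 [  0  70  10 110] xy [ 5.8961e+02  1.6132e+02 -2.7000e-01] iou 0.951 z [-0.    0.01]
wrist square_holder 0.48 [438 201 500 260] xy [ 427.54 -335.31    1.04] iou 0.44 z [0.01  0.072]
wrist oblong_holder 0.69 [109 156 193 255] xy [ 4.6691e+02 -3.1800e+00  2.4000e-01] iou 0.984 z [0.002 0.012]
wrist amber_a 0.64 [438 204 499 255] xy [ 4.5129e+02 -3.2780e+02  1.7000e-01] iou 0.931 z [0.006 0.072]
t 2.65 at [ 499.  -144.4  238.8] psi -0.002 -> dp [ 102.7 -138.6   -1.2] twist -0.002 F [-0.6  0.3 -0. ] gap 0.0881
```

```bash
cat >> h.py <<'E'
def refine(p,mask,pad=9):
    "bright component under a network mask (bench is dark)"
    g=p["color"].max(2); near=cv2.dilate(mask.astype(np.uint8),np.ones((2*pad+1,)*2,np.uint8))>0
    bg=np.median(g[near&~(cv2.dilate(mask.astype(np.uint8),np.ones((5,5)))>0)])
    n,l=cv2.connectedComponents((near&(g>bg+25)).astype(np.uint8))
    k=np.argmax(np.bincount(l[mask],minlength=n)[1:])+1
    m=cv2.morphologyEx((l==k).astype(np.uint8),cv2.MORPH_CLOSE,np.ones((9,9),np.uint8)); return m>0
def look(cam,names,minc=.3):
    p=vision.camera(cam)
    for n in names:
        for r in vision.regions_of(p,n)[:2]:
            if r["conf"]<minc or r["mask"].sum()<60: continue
            q0=np.median(world(p,r["mask"]),0)[:2]; m=refine(p,r["mask"])
            q,s=fit(p,n,r["mask"],q0); q2,s2=fit(p,n,m,q0)
            print(cam,n,round(r["conf"],2),"net",np.round(q*[1e3,1e3,1],2).tolist(),round(s,3),"refined",np.round(q2*[1e3,1e3,1],2).tolist(),round(s2,3))
    return p
E
python3 - <<'E'
from h import *
look("wrist",["wide_jar","small_jar","square_bottle","wide_holder","oblong_holder"])
look("scene",["wide_jar","small_jar","square_bottle","oblong_bottle","wide_holder","oblong_holder","small_holder","square_holder"])
E
python3 go.py 602 -6 240 0
```

```text
wrist wide_jar 0.6 net [603.42, -2.29, 0.07] 0.955 refined [603.55, -2.08, 0.12] 0.982
wrist small_jar 0.73 net [618.37, -328.45, 0.11] 0.958 refined [618.13, -328.4, 0.14] 0.972
wrist wide_holder 0.71 net [436.04, -166.74, 0.33] 0.941 refined [436.23, -167.29, 0.21] 0.984
wrist oblong_holder 0.8 net [466.32, -3.5, 0.24] 0.978 refined [466.17, -3.19, 0.25] 0.981
scene wide_jar 0.65 net [601.93, -3.2, 0.34] 0.924 refined [600.38, -2.75, 0.24] 0.971
scene small_jar 0.74 net [615.84, -330.74, 0.33] 0.951 refined [615.75, -330.32, 0.32] 0.958
scene square_bottle 0.91 net [588.58, -167.01, -0.88] 0.87 refined [587.32, -166.35, -0.93] 0.959
scene oblong_bottle 0.63 net [449.33, 174.17, -0.37] 0.912 refined [447.31, 175.07, -0.31] 0.97
scene wide_holder 0.44 net [438.38, 189.21, 0.22] 0.631 refined [435.59, 192.69, 0.18] 0.671
scene oblong_holder 0.68 net [463.07, -4.79, 0.24] 0.952 refined [461.74, -4.14, 0.24] 0.964
scene small_holder 0.84 net [586.53, 159.3, 0.28] 0.869 refined [585.67, 160.24, 0.23] 0.94
scene square_holder 0.87 net [580.41, 355.89, 1.26] 0.945 refined [578.12, 357.33, -0.29] 0.97
scene square_holder 0.53 net [577.24, -159.54, 0.78] 0.545 refined [577.25, -160.54, 0.77] 0.595
t 3.4 at [ 499.5 -143.3  238.7] psi -0.0 -> dp [ 102.5 -137.3   -1.3] twist -0.0 F [-0.1 -0.2 -0.8] gap 0.0882
```

Wrist fits agree with each other, and the scene camera is biased by about (+3.5, +1.3) mm. I'll move over the wide jar and descend.

Request:
step_arm --increments '[{"dp": [20, -27, 0], "twist": 0}, {"dp": [40, -55, 15], "twist": 0}, {"dp": [62, -85, 35], "twist": 0}, {"dp": [84, -114, 60], "twist": 0}, {"dp": [104, -141.3, 85], "twist": 0}, {"dp": [104, -141.3, 115], "twist": 0}, {"dp": [104, -141.3, 130], "twist": 0}, {"dp": [104, -141.3, 135], "twist": 0}, {"dp": [104, -141.3, 135], "twist": 0}, {"dp": [104, -141.3, 135], "twist": 0}]' --jaw -1 --force 15

```text
clock: 4.23
position: [0.604, -0.0025, 0.1046]
ee_rot: [0.0, 1.0, -0.0, 0.0]
contact_force: [-0.2, 0.2, -0.5]
finger_gap: 0.0884
finger_force: 0.0
```

```bash
python3 go.py 603.5 -2 19.5 0
```

```text
t 4.23 at [604.   -2.5 104.6] psi -0.001 -> dp [-0.6 -0.5 85.1] twist -0.001 F [-0.2  0.2 -0.5] gap 0.0884
```

Request:
step_arm --increments '[{"dp": [0, 0, 20], "twist": 0}, {"dp": [0, 0, 42], "twist": 0}, {"dp": [0, 0, 62], "twist": 0}, {"dp": [0, 0, 77], "twist": 0}, {"dp": [0, 0, 85], "twist": 0}, {"dp": [0, 0, 85], "twist": 0}, {"dp": [0, 0, 85], "twist": 0}, {"dp": [0, 0, 85], "twist": 0}]'

```text
clock: 4.9
position: [0.6049, -0.0025, 0.0206]
ee_rot: [0.0, 1.0, -0.0, 0.002]
contact_force: [0.2, -0.4, 0.3]
finger_gap: 0.0883
finger_force: 0.0
```

Request:
step_arm --increments '[{"dp": [0, 0, 0], "twist": 0}, {"dp": [0, 0, 0], "twist": 0}, {"dp": [0, 0, 0], "twist": 0}, {"dp": [0, 0, 0], "twist": 0}, {"dp": [0, 0, 0], "twist": 0}, {"dp": [0, 0, 0], "twist": 0}, {"dp": [0, 0, 0], "twist": 0}, {"dp": [0, 0, 0], "twist": 0}, {"dp": [0, 0, 0], "twist": 0}]' --jaw 1 --force 18

```text
clock: 5.65
position: [0.6036, -0.002, 0.0189]
ee_rot: [-0.0, 1.0, -0.0, 0.0]
contact_force: [-0.9, 0.6, 3.5]
finger_gap: 0.0577
finger_force: 18.0
```

Request:
step_arm --increments '[{"dp": [0, 0, -12], "twist": 0}, {"dp": [0, 0, -32], "twist": 0}, {"dp": [0, 0, -56], "twist": 0}, {"dp": [-5, 5, -80], "twist": 0}, {"dp": [-22, 22, -93], "twist": 0}, {"dp": [-45, 45, -95], "twist": 0}, {"dp": [-70, 69, -95], "twist": 0}, {"dp": [-96, 95, -95], "twist": 0}, {"dp": [-122, 120, -95], "twist": 0}, {"dp": [-145, 143, -95], "twist": 0}, {"dp": [-160, 158, -95], "twist": 0}, {"dp": [-167.4, 165.2, -95], "twist": 0}]'

```text
clock: 6.65
position: [0.4343, -0.1687, 0.1141]
ee_rot: [0.0, 1.0, -0.001, -0.0]
contact_force: [0.4, 0.1, -0.5]
finger_gap: 0.0573
finger_force: 18.0
```

Request:
step_arm --increments '[{"dp": [0, 0, 5], "twist": 0}, {"dp": [0, 0, 15], "twist": 0}, {"dp": [0, 0, 30], "twist": 0}, {"dp": [0, 0, 45], "twist": 0}, {"dp": [0, 0, 55], "twist": 0}, {"dp": [0, 0, 60], "twist": 0}, {"dp": [0, 0, 60], "twist": 0}, {"dp": [0, 0, 60], "twist": 0}]'

```text
clock: 7.32
position: [0.4363, -0.1667, 0.0534]
ee_rot: [-0.0, 1.0, 0.0, -0.0]
contact_force: [0.3, 0.1, -1.3]
finger_gap: 0.0576
finger_force: 18.0
```

```bash
python3 - <<'E'
from h import *
p=look("wrist",["wide_holder","wide_jar"])
cv2.imwrite("pics/w1.png",p["color"][:,:,::-1])
E
python3 go.py 436.2 -167.2 23.5 0
```

```text
wrist wide_holder 0.77 net [436.35, -167.12, 0.01] 0.38 refined [436.66, -167.5, 0.79] 0.505
wrist wide_holder 0.49 net [455.75, 4.02, -0.43] 0.772 refined [455.79, 2.86, -0.34] 0.774
wrist wide_jar 0.63 net [436.77, -166.91, 0.1] 0.57 refined [441.53, -166.73, 0.09] 0.682
t 7.47 at [ 436.8 -167.5   54.4] psi 0.0 -> dp [-0.6 -0.3 30.9] twist 0.0 F [-0.1  0.4 -1.6] gap 0.0577
```

View pics/w1.png

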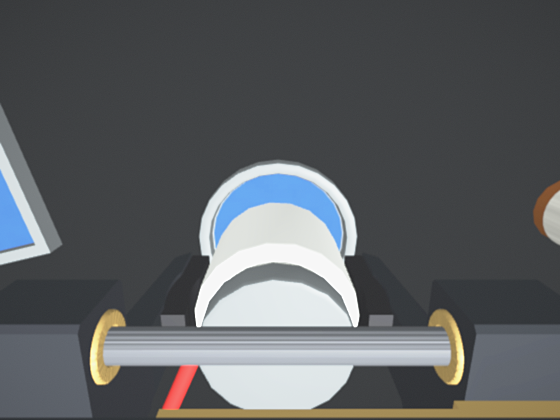

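The picture shows the jar held upright and centred laterally over the holder (jar around column 278, holder around 278). I'll lower it.

Request:
step_arm --increments '[{"dp": [0, 0, 6], "twist": 0}, {"dp": [0, 0, 14], "twist": 0}, {"dp": [0, 0, 21], "twist": 0}, {"dp": [0, 0, 26], "twist": 0}, {"dp": [0, 0, 28.5], "twist": 0}, {"dp": [0, 0, 29.5], "twist": 0}, {"dp": [0, 0, 30], "twist": 0}, {"dp": [0, 0, 30], "twist": 0}, {"dp": [0, 0, 30.5], "twist": 0}, {"dp": [0, 0, 31], "twist": 0}, {"dp": [0, 0, 31], "twist": 0}]'

```text
clock: 8.38
position: [0.4363, -0.1674, 0.023]
ee_rot: [0.0, 1.0, -0.0, 0.0]
contact_force: [0.1, -0.2, -0.9]
finger_gap: 0.0576
finger_force: 18.0
```

Request:
step_arm --increments '[{"dp": [0, 0, 0.5], "twist": 0}, {"dp": [0, 0, 1], "twist": 0}, {"dp": [0, 0, 1], "twist": 0}]'

```text
clock: 8.63
position: [0.4363, -0.1674, 0.0229]
ee_rot: [0.0, 1.0, -0.0, 0.0]
contact_force: [-4.9, 2.8, 11.6]
finger_gap: 0.0577
finger_force: 18.0
```

Request:
step_arm --increments '[{"dp": [0, 0, -0.7], "twist": 0}, {"dp": [0, 0, -0.7], "twist": 0}, {"dp": [0, 0, -0.7], "twist": 0}, {"dp": [0, 0, -0.7], "twist": 0}, {"dp": [0, 0, -0.7], "twist": 0}, {"dp": [0, 0, -0.7], "twist": 0}]' --jaw -1

```text
clock: 9.13
position: [0.436, -0.1672, 0.0223]
ee_rot: [-0.0, 1.0, -0.0, -0.0]
contact_force: [-0.0, 0.4, -0.6]
finger_gap: 0.0885
finger_force: 0.0
```

Request:
step_arm --increments '[{"dp": [0, 0, -15], "twist": 0}, {"dp": [0, 0, -40], "twist": 0}, {"dp": [0, 0, -75], "twist": 0}, {"dp": [0, 0, -110], "twist": 0}, {"dp": [0, 0, -145], "twist": 0}, {"dp": [10, 10, -175], "twist": 0}, {"dp": [25, 35, -195], "twist": 0}, {"dp": [45, 65, -205], "twist": 0}, {"dp": [65, 95, -210], "twist": 0}, {"dp": [78, 110, -210], "twist": 0}, {"dp": [80, 115, -210], "twist": 0}, {"dp": [80, 115, -210], "twist": 0}]'

```text
clock: 10.13
position: [0.5159, -0.2829, 0.2315]
ee_rot: [-0.0, 1.0, -0.001, -0.001]
contact_force: [-1.1, 0.0, 0.1]
finger_gap: 0.0881
finger_force: 0.0
```

```bash
python3 - <<'E'
from h import *
p=look("wrist",["small_jar","square_bottle","wide_jar"])
cv2.imwrite("pics/w2.png",p["color"][:,:,::-1])
E
python3 go.py 618 -328.5 110 0
```

```text
wrist small_jar 0.86 net [617.88, -328.47, 0.1] 0.96 refined [617.93, -328.54, 0.06] 0.974
wrist square_bottle 0.7 net [590.47, -166.03, 0.66] 0.909 refined [590.42, -165.17, -0.94] 0.978
wrist wide_jar 0.74 net [437.63, -167.67, 0.03] 0.525 refined [453.14, -172.87, 0.08] 0.588
t 10.33 at [ 515.3 -280.9  232. ] psi 0.001 -> dp [102.8  47.8 121.8] twist 0.001 F [-0.1 -0.3 -0.2] gap 0.0881
```

View pics/w2.png

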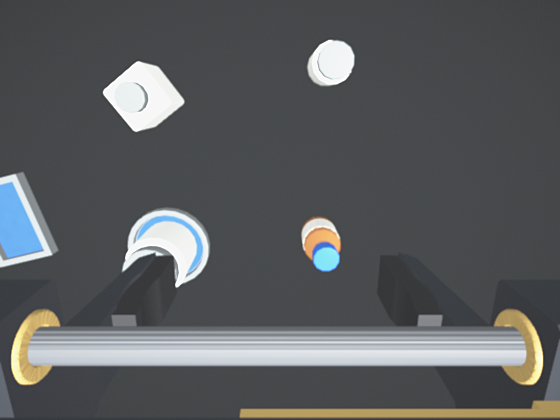

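The wide jar stands in its holder around (170,245), and the small jar is at (331,62). I'll fetch the small jar next.

Request:
step_arm --increments '[{"dp": [18, 8, 0], "twist": 0}, {"dp": [40, 18, 15], "twist": 0}, {"dp": [64, 29, 35], "twist": 0}, {"dp": [85, 39, 65], "twist": 0}, {"dp": [98, 45, 95], "twist": 0}, {"dp": [102.8, 47.8, 118], "twist": 0}, {"dp": [102.8, 47.8, 130], "twist": 0}, {"dp": [102.8, 47.8, 130], "twist": 0}, {"dp": [102.8, 47.8, 130], "twist": 0}]'

```text
clock: 11.08
position: [0.6182, -0.3292, 0.1026]
ee_rot: [-0.0, 1.0, 0.0, -0.001]
contact_force: [0.6, 0.4, 0.7]
finger_gap: 0.0882
finger_force: 0.0
```

```bash
python3 go.py 618 -328.5 19.5 0
```

```text
t 11.08 at [ 618.2 -329.2  102.6] psi 0.0 -> dp [-0.1 -0.6 83.1] twist 0.0 F [0.6 0.4 0.7] gap 0.0882
```

Request:
step_arm --increments '[{"dp": [0, -0.6, 20], "twist": 0}, {"dp": [0, -0.6, 42], "twist": 0}, {"dp": [0, -0.6, 62], "twist": 0}, {"dp": [0, -0.6, 76], "twist": 0}, {"dp": [0, -0.6, 83], "twist": 0}, {"dp": [0, -0.6, 83], "twist": 0}, {"dp": [0, -0.6, 83], "twist": 0}, {"dp": [0, -0.6, 83], "twist": 0}]'

```text
clock: 11.75
position: [0.6199, -0.3302, 0.0214]
ee_rot: [0.001, 1.0, -0.0, 0.001]
contact_force: [0.5, 0.0, 0.3]
finger_gap: 0.0882
finger_force: 0.0
```

Request:
step_arm --increments '[{"dp": [0, 0, 0], "twist": 0}, {"dp": [0, 0, 0], "twist": 0}, {"dp": [0, 0, 0], "twist": 0}, {"dp": [0, 0, 0], "twist": 0}, {"dp": [0, 0, 0], "twist": 0}, {"dp": [0, 0, 0], "twist": 0}, {"dp": [0, 0, 0], "twist": 0}, {"dp": [0, 0, 0], "twist": 0}, {"dp": [0, 0, 0], "twist": 0}, {"dp": [0, 0, 0], "twist": 0}, {"dp": [0, 0, 0], "twist": 0}, {"dp": [0, 0, 0], "twist": 0}]' --jaw 1

```text
clock: 12.75
position: [0.6188, -0.3294, 0.0193]
ee_rot: [-0.0, 1.0, -0.0, -0.0]
contact_force: [-0.3, -0.2, -0.2]
finger_gap: 0.0333
finger_force: 18.0
```

```bash
python3 go.py 589 161.5 115 0
```

```text
t 12.75 at [ 618.8 -329.4   19.3] psi -0.0 -> dp [ -29.9 -490.9  -95.6] twist -0.0 F [-0.3 -0.2 -0.2] gap 0.0333
```

Request:
step_arm --increments '[{"dp": [0, 0, -12], "twist": 0}, {"dp": [0, 0, -34], "twist": 0}, {"dp": [0, 0, -60], "twist": 0}, {"dp": [0, -5, -84], "twist": 0}, {"dp": [0, -25, -95], "twist": 0}, {"dp": [-3, -55, -96], "twist": 0}, {"dp": [-6, -90, -96], "twist": 0}, {"dp": [-9, -128, -96], "twist": 0}, {"dp": [-12, -166, -96], "twist": 0}, {"dp": [-15, -204, -96], "twist": 0}, {"dp": [-17, -242, -96], "twist": 0}, {"dp": [-19, -280, -96], "twist": 0}]'

```text
clock: 13.75
position: [0.5997, -0.0478, 0.1166]
ee_rot: [0.0, 1.0, -0.0, 0.001]
contact_force: [0.3, 0.3, -0.0]
finger_gap: 0.0335
finger_force: 18.0
```

Request:
step_arm --increments '[{"dp": [-2, -38, 0], "twist": 0}, {"dp": [-4, -76, 0], "twist": 0}, {"dp": [-6, -114, 0], "twist": 0}, {"dp": [-8, -148, 0], "twist": 0}, {"dp": [-9, -175, 0], "twist": 0}, {"dp": [-10, -195, 0], "twist": 0}, {"dp": [-11, -206, 0], "twist": 0}, {"dp": [-11, -211, 0], "twist": 0}, {"dp": [-11, -211, 0], "twist": 0}, {"dp": [-11, -211, 0], "twist": 0}]'

```text
clock: 14.58
position: [0.5892, 0.1607, 0.1157]
ee_rot: [0.0, 1.0, -0.0, 0.0]
contact_force: [-0.4, -1.0, -1.1]
finger_gap: 0.0337
finger_force: 18.0
```

```bash
python3 - <<'E'
from h import *
p=look("wrist",["small_holder","small_jar","oblong_bottle","square_holder"])
cv2.imwrite("pics/w3.png",p["color"][:,:,::-1])
E
python3 go.py 589 161.5 23.5 0
```

```text
wrist small_holder 0.62 net [589.98, 160.34, -0.07] 0.832 refined [588.91, 160.74, 0.07] 0.928
wrist small_jar 0.97 net [548.46, 164.47, 1.15] 0.464 refined [563.53, 165.28, 0.95] 0.567
wrist oblong_bottle 0.81 net [407.11, 177.05, 0.17] 0.537 refined [419.04, 175.41, 0.14] 0.591
wrist square_holder 0.79 net [582.58, 358.17, -0.3] 0.985 refined [582.61, 357.96, -0.31] 0.99
t 14.83 at [589.1 160.5 115.4] psi -0.002 -> dp [-0.1 -1.  91.9] twist -0.002 F [0.6 0.5 0.2] gap 0.0335
```

View pics/w3.png

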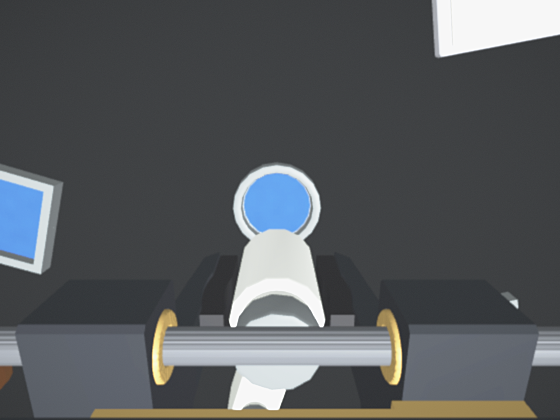

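The jar (278,290) is lined up with the small holder (277,205). Lowering.

Request:
step_arm --increments '[{"dp": [0, 0, 12], "twist": 0}, {"dp": [0, 0, 32], "twist": 0}, {"dp": [0, 0, 52], "twist": 0}, {"dp": [0, 0, 68], "twist": 0}, {"dp": [0, 0, 79], "twist": 0}, {"dp": [0, 0, 85], "twist": 0}, {"dp": [0, 0, 88], "twist": 0}, {"dp": [0, 0, 90], "twist": 0}, {"dp": [0, 0, 91.5], "twist": 0}, {"dp": [0, 0, 92.2], "twist": 0}, {"dp": [0, 0, 92.2], "twist": 0}, {"dp": [0, 0, 92.2], "twist": 0}]'

```text
clock: 15.83
position: [0.5894, 0.1616, 0.0239]
ee_rot: [-0.0, 1.0, -0.0, 0.001]
contact_force: [0.8, 1.2, -1.1]
finger_gap: 0.0332
finger_force: 18.0
```

Request:
step_arm --increments '[{"dp": [0, 0, 0.5], "twist": 0}, {"dp": [0, 0, 0.5], "twist": 0}, {"dp": [0, 0, 0.5], "twist": 0}]'

```text
clock: 16.08
position: [0.5894, 0.1616, 0.0233]
ee_rot: [-0.0, 1.0, -0.0, 0.001]
contact_force: [0.7, 0.4, 2.3]
finger_gap: 0.0336
finger_force: 18.0
```

Request:
step_arm --increments '[{"dp": [0, 0, 0], "twist": 0}, {"dp": [0, 0, 0], "twist": 0}, {"dp": [0, 0, 0], "twist": 0}, {"dp": [0, 0, 0], "twist": 0}, {"dp": [0, 0, 0], "twist": 0}, {"dp": [0, 0, 0], "twist": 0}, {"dp": [0, 0, 0], "twist": 0}]' --jaw -1

```text
clock: 16.67
position: [0.5888, 0.1615, 0.0226]
ee_rot: [0.0, 1.0, -0.0, -0.0]
contact_force: [0.0, 0.4, -0.1]
finger_gap: 0.0779
finger_force: 0.0
```

Request:
step_arm --increments '[{"dp": [0, 0, -15], "twist": 0}, {"dp": [0, 0, -40], "twist": 0}, {"dp": [0, 0, -75], "twist": 0}, {"dp": [0, 5, -100], "twist": 0}, {"dp": [0, 25, -110], "twist": 0.1}, {"dp": [0, 55, -110], "twist": 0.2}, {"dp": [0, 90, -110], "twist": 0.3}, {"dp": [0, 128, -110], "twist": 0.4}, {"dp": [0, 166, -110], "twist": 0.5}, {"dp": [0, 204, -110], "twist": 0.6}, {"dp": [0, 242, -110], "twist": 0.7}, {"dp": [0, 270, -110], "twist": 0.8}]'

```text
clock: 17.67
position: [0.5886, -0.1115, 0.1329]
ee_rot: [0.0, 0.92, -0.392, 0.0]
contact_force: [0.2, 0.5, -0.7]
finger_gap: 0.088
finger_force: 0.0
```

```bash
python3 go.py 590.5 -165.2 105 -0.93
```

```text
t 17.67 at [ 588.6 -111.5  132.9] psi -0.806 -> dp [40.  35.8 27.9] twist 0.124 F [ 0.2  0.5 -0.7] gap 0.088
```

Request:
step_arm --increments '[{"dp": [18, 16, 5], "twist": 0.06}, {"dp": [32, 29, 15], "twist": 0.124}, {"dp": [40, 35.8, 25], "twist": 0.124}, {"dp": [40, 35.8, 28], "twist": 0.124}, {"dp": [40, 35.8, 28], "twist": 0.124}, {"dp": [40, 35.8, 28], "twist": 0.124}]'

```text
clock: 18.17
position: [0.5908, -0.1608, 0.1043]
ee_rot: [-0.0, 0.896, -0.445, -0.001]
contact_force: [0.4, -0.4, 0.6]
finger_gap: 0.0881
finger_force: 0.0
```

```bash
python3 go.py 590.5 -165.2 19.5 -0.93
```

```text
t 18.17 at [ 590.8 -160.8  104.3] psi -0.922 -> dp [ 3.5  2.9 84.8] twist 0.008 F [ 0.4 -0.4  0.6] gap 0.0881
```

Request:
step_arm --increments '[{"dp": [2.5, 2, 5], "twist": 0.008}, {"dp": [2.5, 2, 10], "twist": 0.008}, {"dp": [2.5, 2, 10], "twist": 0.008}, {"dp": [2.5, 2, 10], "twist": 0.008}, {"dp": [2.5, 2, 10], "twist": 0.008}]'

```text
clock: 18.58
position: [0.591, -0.1649, 0.0948]
ee_rot: [-0.0, 0.893, -0.449, -0.0]
contact_force: [0.4, -0.1, 0.0]
finger_gap: 0.0885
finger_force: 0.0
```

```bash
python3 go.py 590.5 -165.2 19.5 -0.93
```

```text
t 18.58 at [ 591.  -164.9   94.8] psi -0.932 -> dp [-0.1  0.6 75.3] twist -0.002 F [ 0.4 -0.1  0. ] gap 0.0885
```

Request:
step_arm --increments '[{"dp": [0, 0.5, 18], "twist": 0}, {"dp": [0, 0.5, 38], "twist": 0}, {"dp": [0, 0.5, 56], "twist": 0}, {"dp": [0, 0.5, 69], "twist": 0}, {"dp": [0, 0.5, 75.3], "twist": 0}, {"dp": [0, 0.5, 75.3], "twist": 0}, {"dp": [0, 0.5, 75.3], "twist": 0}, {"dp": [0, 0.5, 75.3], "twist": 0}]'

```text
clock: 19.25
position: [0.5914, -0.166, 0.0206]
ee_rot: [0.0, 0.893, -0.449, 0.001]
contact_force: [-0.4, 0.2, 0.6]
finger_gap: 0.088
finger_force: 0.0
```

Request:
step_arm --increments '[{"dp": [0, 0, 0], "twist": 0}, {"dp": [0, 0, 0], "twist": 0}, {"dp": [0, 0, 0], "twist": 0}, {"dp": [0, 0, 0], "twist": 0}, {"dp": [0, 0, 0], "twist": 0}, {"dp": [0, 0, 0], "twist": 0}, {"dp": [0, 0, 0], "twist": 0}, {"dp": [0, 0, 0], "twist": 0}, {"dp": [0, 0, 0], "twist": 0}, {"dp": [0, 0, 0], "twist": 0}, {"dp": [0, 0, 0], "twist": 0}]' --jaw 1

```text
clock: 20.17
position: [0.5905, -0.1656, 0.0194]
ee_rot: [0.0, 0.893, -0.449, -0.0]
contact_force: [0.0, 0.4, 0.8]
finger_gap: 0.0419
finger_force: 18.0
```

```bash
python3 go.py 582.6 358 115 -0.31
```

```text
t 20.17 at [ 590.5 -165.6   19.4] psi -0.932 -> dp [-425.1 -305.7  -95.6] twist -0.622 F [0.  0.4 0.8] gap 0.0419
```

Request:
step_arm --increments '[{"dp": [0, 0, -12], "twist": 0}, {"dp": [0, 0, -34], "twist": 0}, {"dp": [0, 0, -60], "twist": 0}, {"dp": [-5, -4, -84], "twist": 0}, {"dp": [-21, -15, -95], "twist": -0.05}, {"dp": [-45, -32, -96], "twist": -0.12}, {"dp": [-73, -53, -96], "twist": -0.2}, {"dp": [-103, -74, -96], "twist": -0.28}, {"dp": [-133, -96, -96], "twist": -0.36}, {"dp": [-163, -118, -96], "twist": -0.44}, {"dp": [-193, -139, -96], "twist": -0.52}, {"dp": [-223, -161, -96], "twist": -0.6}]'

```text
clock: 21.17
position: [0.5866, 0.1112, 0.1163]
ee_rot: [-0.0, 0.987, -0.163, 0.0]
contact_force: [-0.3, -0.5, -1.1]
finger_gap: 0.0423
finger_force: 18.0
```

```bash
python3 go.py 582.6 358 115 -0.31
```

```text
t 21.17 at [586.6 111.2 116.3] psi -0.328 -> dp [ -83.3 -232.3    1.3] twist -0.018 F [-0.3 -0.5 -1.1] gap 0.0423
```

Request:
step_arm --increments '[{"dp": [-13, -36, 0], "twist": -0.018}, {"dp": [-25, -70, 0], "twist": -0.018}, {"dp": [-38, -105, 0], "twist": -0.018}, {"dp": [-50, -140, 0], "twist": -0.018}, {"dp": [-61, -170, 0], "twist": -0.018}, {"dp": [-70, -196, 0], "twist": -0.018}, {"dp": [-77, -215, 0], "twist": -0.018}, {"dp": [-81, -226, 0], "twist": -0.018}, {"dp": [-83.3, -232, 0], "twist": -0.018}, {"dp": [-83.3, -232, 0], "twist": -0.018}, {"dp": [-83.3, -232, 0], "twist": -0.018}]'

```text
clock: 22.08
position: [0.5839, 0.3551, 0.1155]
ee_rot: [0.0, 0.988, -0.157, -0.0]
contact_force: [-0.6, 0.4, -0.2]
finger_gap: 0.0422
finger_force: 18.0
```

```bash
python3 - <<'E'
from h import *
p=look("wrist",["square_holder"])
cv2.imwrite("pics/w4.png",p["color"][:,:,::-1])
E
python3 go.py 582.6 358 23.5 -0.31
```

```text
wrist square_holder 0.75 net [583.51, 358.24, -0.31] 0.624 refined [583.88, 358.03, 1.25] 0.734
t 22.18 at [584.1 354.5 115.4] psi -0.316 -> dp [-2.5 -2.9 91.9] twist -0.006 F [-0.5  0.1 -1. ] gap 0.042
```

View pics/w4.png

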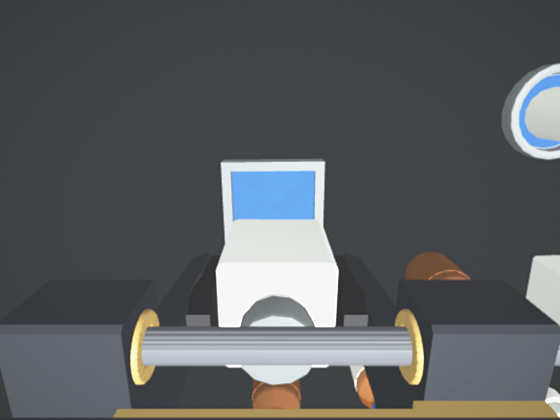

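The square bottle (277,270) is aligned with its holder (273,195); the residual is about 3 mm and I'll correct it on the way down.

Request:
step_arm --increments '[{"dp": [-1, -1.5, 12], "twist": -0.006}, {"dp": [-2, -3, 32], "twist": -0.006}, {"dp": [-2, -3, 52], "twist": -0.006}, {"dp": [-2, -3, 68], "twist": -0.006}, {"dp": [-2, -3, 79], "twist": -0.006}, {"dp": [-2, -3, 85], "twist": -0.006}, {"dp": [-2, -3, 88], "twist": -0.006}, {"dp": [-2, -3, 90], "twist": -0.006}, {"dp": [-2, -3, 91.5], "twist": -0.006}, {"dp": [-2, -3, 92.2], "twist": -0.006}, {"dp": [-2, -3, 92.2], "twist": -0.006}, {"dp": [-2, -3, 92.2], "twist": -0.006}]'

```text
clock: 23.18
position: [0.5832, 0.3596, 0.0239]
ee_rot: [-0.0, 0.988, -0.153, 0.0]
contact_force: [-0.0, 0.1, -0.5]
finger_gap: 0.0418
finger_force: 18.0
```

Request:
step_arm --increments '[{"dp": [0, 0, 0.5], "twist": 0}, {"dp": [0, 0, 0.5], "twist": 0}, {"dp": [0, 0, 0.5], "twist": 0}]'

```text
clock: 23.43
position: [0.5833, 0.3596, 0.0235]
ee_rot: [-0.0, 0.988, -0.153, 0.001]
contact_force: [-0.8, -0.8, 2.6]
finger_gap: 0.0415
finger_force: 18.0
```

Request:
step_arm --increments '[{"dp": [0, 0, 0], "twist": 0}, {"dp": [0, 0, 0], "twist": 0}, {"dp": [0, 0, 0], "twist": 0}, {"dp": [0, 0, 0], "twist": 0}, {"dp": [0, 0, 0], "twist": 0}, {"dp": [0, 0, 0], "twist": 0}, {"dp": [0, 0, 0], "twist": 0}]' --jaw -1

```text
clock: 24.02
position: [0.5828, 0.3594, 0.0226]
ee_rot: [0.0, 0.988, -0.153, -0.0]
contact_force: [-0.2, 0.2, 0.4]
finger_gap: 0.0865
finger_force: 0.0
```

Request:
step_arm --increments '[{"dp": [0, 0, -15], "twist": 0}, {"dp": [0, 0, -40], "twist": 0}, {"dp": [0, 0, -78], "twist": 0}, {"dp": [0, 0, -118], "twist": 0}, {"dp": [0, 0, -155], "twist": 0}, {"dp": [0, 0, -180], "twist": 0}, {"dp": [-15, 15, -195], "twist": 0}, {"dp": [-40, 40, -200], "twist": 0}, {"dp": [-65, 65, -200], "twist": 0}, {"dp": [-90, 90, -200], "twist": 0}, {"dp": [-110, 115, -200], "twist": 0}, {"dp": [-120, 130, -200], "twist": 0}]'

```text
clock: 25.02
position: [0.4261, 0.2709, 0.2236]
ee_rot: [0.0, 0.988, -0.153, -0.0]
contact_force: [0.6, 1.2, -0.7]
finger_gap: 0.0878
finger_force: 0.0
```

```bash
python3 - <<'E'
from h import *
p=look("wrist",["oblong_bottle","square_bottle"])
cv2.imwrite("pics/w5.png",p["color"][:,:,::-1])
E
python3 go.py 450.5 176.5 105 -0.3
```

```text
t 25.17 at [428.9 271.8 224.3] psi -0.309 -> dp [ 49.3  84.4 119.2] twist -0.009 F [ 1.2 -0.5  1.2] gap 0.0876Traceback (most recent call last):
  File "<stdin>", line 2, in <module>
  File "h.py", line 51, in look
    q0=np.median(world(p,r["mask"]),0)[:2]; m=refine(p,r["mask"])
                                              ~~~~~~^^^^^^^^^^^^^
  File "h.py", line 44, in refine
    k=np.argmax(np.bincount(l[mask],minlength=n)[1:])+1
      ~~~~~~~~~^^^^^^^^^^^^^^^^^^^^^^^^^^^^^^^^^^^^^^
    return _wrapfunc(a, 'argmax', axis=axis, out=out, **kwds)
    return bound(*args, **kwds)
ValueError: attempt to get argmax of an empty sequence
```

Request:
step_arm --increments '[{"dp": [-3, 25, 0], "twist": 0}, {"dp": [-6, 58, 0], "twist": 0}, {"dp": [-9, 85, 0], "twist": 0}, {"dp": [-9, 99, 0], "twist": 0}, {"dp": [-9, 99, 0], "twist": 0}, {"dp": [-9, 99, 0], "twist": 0}, {"dp": [-9, 99, 0], "twist": 0}, {"dp": [-9, 99, 0], "twist": 0}]'

```text
clock: 25.83
position: [0.3913, 0.1811, 0.223]
ee_rot: [-0.0, 0.988, -0.153, 0.0]
contact_force: [0.4, 0.4, 0.5]
finger_gap: 0.0883
finger_force: 0.0
```

```bash
python3 - <<'E'
from h import *
p=vision.camera("wrist")
cv2.imwrite("pics/w5.png",p["color"][:,:,::-1])
look("wrist",["oblong_bottle"])
E
python3 go.py 450.5 176.5 105 -0.3
```

```text
wrist oblong_bottle 0.87 net [451.78, 176.09, -0.28] 0.959 refined [451.67, 175.99, -0.28] 0.971
t 25.98 at [390.7 180.9 222.6] psi -0.307 -> dp [ 58.4 -13.9 117.6] twist -0.007 F [ 0.4 -0.4  0.1] gap 0.0884Traceback (most recent call last):
  File "<stdin>", line 4, in <module>
  File "h.py", line 51, in look
    q0=np.median(world(p,r["mask"]),0)[:2]; m=refine(p,r["mask"])
                                              ~~~~~~^^^^^^^^^^^^^
  File "h.py", line 44, in refine
    k=np.argmax(np.bincount(l[mask],minlength=n)[1:])+1
      ~~~~~~~~~^^^^^^^^^^^^^^^^^^^^^^^^^^^^^^^^^^^^^^
    return _wrapfunc(a, 'argmax', axis=axis, out=out, **kwds)
    return bound(*args, **kwds)
ValueError: attempt to get argmax of an empty sequence
```

View pics/w5.png

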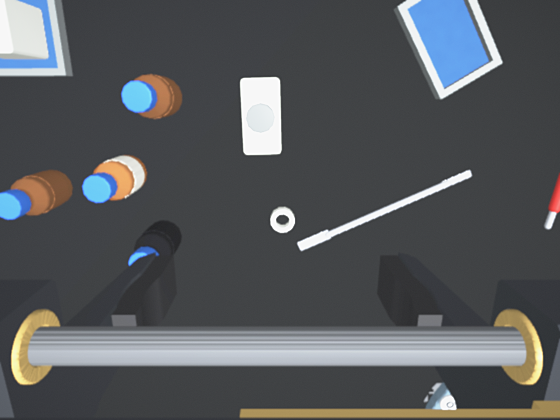

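The oblong bottle (261,116) sits square to the tool, and the labelled amber (115,180) is standing. I'll open only partway, because a brown look-alike (152,96) is close.

Request:
step_arm --increments '[{"dp": [20, -5, 10], "twist": -0.025}, {"dp": [42, -10, 25], "twist": -0.025}, {"dp": [56, -13, 50], "twist": -0.025}, {"dp": [59.5, -13.8, 80], "twist": -0.025}, {"dp": [59.5, -13.8, 110], "twist": -0.025}, {"dp": [59.5, -13.8, 120], "twist": -0.025}, {"dp": [59.5, -13.8, 120], "twist": -0.025}, {"dp": [59.5, -13.8, 120], "twist": -0.025}, {"dp": [59.5, -13.8, 120], "twist": -0.025}]' --jaw -0.36

```text
clock: 26.73
position: [0.4525, 0.1758, 0.1044]
ee_rot: [-0.0, 0.99, -0.141, 0.001]
contact_force: [-0.6, 0.2, 0.2]
finger_gap: 0.0599
finger_force: 0.0
```

```bash
python3 go.py 451.7 176 19.5 -0.28
```

```text
t 26.73 at [452.5 175.8 104.4] psi -0.283 -> dp [-1.1  0.1 84.9] twist -0.003 F [-0.6  0.2  0.2] gap 0.0599
```

Request:
step_arm --increments '[{"dp": [-0.5, 0, 18], "twist": 0}, {"dp": [-0.5, 0, 40], "twist": 0}, {"dp": [-0.5, 0, 60], "twist": 0}, {"dp": [-0.5, 0, 75], "twist": 0}, {"dp": [-0.5, 0, 82], "twist": 0}, {"dp": [-0.5, 0, 84.5], "twist": 0}, {"dp": [-0.5, 0, 84.5], "twist": 0}, {"dp": [-0.5, 0, 84.5], "twist": 0}]'

```text
clock: 27.4
position: [0.4521, 0.1758, 0.0196]
ee_rot: [-0.0, 0.99, -0.141, 0.001]
contact_force: [0.1, 0.1, 1.4]
finger_gap: 0.0599
finger_force: 0.0
```

Request:
step_arm --increments '[{"dp": [0, 0, 0], "twist": 0}, {"dp": [0, 0, 0], "twist": 0}, {"dp": [0, 0, 0], "twist": 0}, {"dp": [0, 0, 0], "twist": 0}, {"dp": [0, 0, 0], "twist": 0}, {"dp": [0, 0, 0], "twist": 0}, {"dp": [0, 0, 0], "twist": 0}, {"dp": [0, 0, 0], "twist": 0}]' --jaw 1

```text
clock: 28.07
position: [0.4511, 0.1756, 0.0185]
ee_rot: [-0.0, 0.99, -0.141, 0.0]
contact_force: [-1.7, 0.9, 5.1]
finger_gap: 0.0318
finger_force: 18.0
```

```bash
python3 go.py 466.3 -3.2 115 0.245
```

```text
t 28.07 at [451.1 175.6  18.5] psi -0.283 -> dp [ 64.6 167.4 -96.5] twist -0.528 F [-1.7  0.9  5.1] gap 0.0318
```

Request:
step_arm --increments '[{"dp": [0, 0, -12], "twist": 0}, {"dp": [0, 0, -32], "twist": 0}, {"dp": [0, 0, -56], "twist": 0}, {"dp": [0, 0, -80], "twist": 0}, {"dp": [6, 15, -93], "twist": -0.06}, {"dp": [14, 38, -96.5], "twist": -0.14}, {"dp": [24, 64, -96.5], "twist": -0.22}, {"dp": [35, 92, -96.5], "twist": -0.3}, {"dp": [46, 120, -96.5], "twist": -0.38}, {"dp": [55, 143, -96.5], "twist": -0.46}, {"dp": [61, 159, -96.5], "twist": -0.51}, {"dp": [64.6, 167.4, -96.5], "twist": -0.528}]'

```text
clock: 29.07
position: [0.4659, -0.0053, 0.1143]
ee_rot: [0.0, 0.992, 0.122, -0.0]
contact_force: [1.0, 1.0, -1.4]
finger_gap: 0.0317
finger_force: 18.0
```

Request:
step_arm --increments '[{"dp": [0, 0, 3], "twist": 0}, {"dp": [0, 0, 10], "twist": 0}, {"dp": [0, 0, 18], "twist": 0}, {"dp": [0, 0, 20], "twist": 0}, {"dp": [0, 0, 20], "twist": 0}, {"dp": [0, 0, 20], "twist": 0}]'

```text
clock: 29.57
position: [0.4657, -0.0025, 0.0942]
ee_rot: [-0.0, 0.992, 0.123, -0.001]
contact_force: [0.6, -0.4, -0.5]
finger_gap: 0.0317
finger_force: 18.0
```

```bash
python3 - <<'E'
from h import *
p=vision.camera("wrist"); cv2.imwrite("pics/w6.png",p["color"][:,:,::-1])
E
python3 go.py 466.3 -3.2 22.8 0.245
```

```text
t 29.62 at [466.   -2.7  94.6] psi 0.246 -> dp [ 0.1  0.6 71.8] twist 0.001 F [-0.1 -0.1 -1. ] gap 0.0317
```

View pics/w6.png

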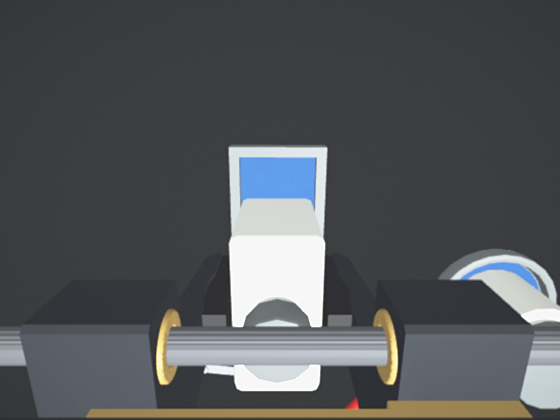

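The oblong bottle (277,260) is lined up with its holder (278,190). Lowering.

Request:
step_arm --increments '[{"dp": [0, 0.5, 10], "twist": 0}, {"dp": [0, 0.5, 26], "twist": 0}, {"dp": [0, 0.5, 42], "twist": 0}, {"dp": [0, 0.5, 55], "twist": 0}, {"dp": [0, 0.5, 63], "twist": 0}, {"dp": [0, 0.5, 67], "twist": 0}, {"dp": [0, 0.5, 69], "twist": 0}, {"dp": [0, 0.5, 70.5], "twist": 0}, {"dp": [0, 0.5, 71.3], "twist": 0}, {"dp": [0, 0.5, 71.3], "twist": 0}, {"dp": [0, 0.5, 71.3], "twist": 0}]'

```text
clock: 30.53
position: [0.4667, -0.0038, 0.0239]
ee_rot: [0.0, 0.993, 0.122, 0.0]
contact_force: [-0.4, 0.5, -1.1]
finger_gap: 0.0317
finger_force: 18.0
```

Request:
step_arm --increments '[{"dp": [0, 0, 0.5], "twist": 0}, {"dp": [0, 0, 0.5], "twist": 0}, {"dp": [0, 0, 0.5], "twist": 0}]'

```text
clock: 30.78
position: [0.4664, -0.0038, 0.0231]
ee_rot: [0.0, 0.993, 0.122, 0.0]
contact_force: [0.0, 0.4, -1.4]
finger_gap: 0.0316
finger_force: 18.0
```

Request:
step_arm --increments '[{"dp": [0, 0, 0.4], "twist": 0}, {"dp": [0, 0, 0.7], "twist": 0}, {"dp": [0, 0, 0.7], "twist": 0}]'

```text
clock: 31.03
position: [0.4663, -0.0038, 0.0225]
ee_rot: [0.0, 0.993, 0.122, 0.0]
contact_force: [-1.8, 0.2, 3.5]
finger_gap: 0.0317
finger_force: 18.0
```

Contact at 3.5 N. I'll release, retreat and check everything.

Request:
step_arm --increments '[{"dp": [0, 0, 0], "twist": 0}, {"dp": [0, 0, 0], "twist": 0}, {"dp": [0, 0, 0], "twist": 0}, {"dp": [0, 0, 0], "twist": 0}, {"dp": [0, 0, 0], "twist": 0}, {"dp": [0, 0, 0], "twist": 0}, {"dp": [0, 0, 0], "twist": 0}]' --jaw -1

```text
clock: 31.62
position: [0.4662, -0.0037, 0.0222]
ee_rot: [-0.0, 0.993, 0.122, -0.0]
contact_force: [-0.2, 0.7, -0.7]
finger_gap: 0.0764
finger_force: 0.0
```

Request:
step_arm --increments '[{"dp": [0, 0, -15], "twist": 0}, {"dp": [0, 0, -40], "twist": 0}, {"dp": [0, 0, -75], "twist": 0}, {"dp": [0, 0, -112], "twist": 0}, {"dp": [-10, 0, -150], "twist": 0}, {"dp": [-30, 0, -185], "twist": 0}, {"dp": [-55, 0, -215], "twist": 0}, {"dp": [-75, 0, -230], "twist": 0}, {"dp": [-85, 0, -240], "twist": 0}, {"dp": [-85, 0, -240], "twist": 0}, {"dp": [-85, 0, -240], "twist": 0}]'

```text
clock: 32.53
position: [0.3841, -0.0245, 0.2626]
ee_rot: [0.0, 0.993, 0.122, 0.001]
contact_force: [-0.9, -0.4, -0.5]
finger_gap: 0.0882
finger_force: 0.0
```

```bash
python3 - <<'E'
from h import *
p=vision.camera("scene"); cv2.imwrite("pics/s9.png",cv2.resize(p["color"][90:390,90:450,::-1],None,fx=2,fy=2))
a=vision.camera("wrist"); cv2.imwrite("pics/w9.png",a["color"][:,:,::-1])
H={"wide_jar":(436.2,-167.3),"small_jar":(589,161),"square_bottle":(583,358),"oblong_bottle":(466.3,-3.2)}
X=world(p,p["range_z"]>0)
for n,(x,y) in H.items():
    d=np.hypot(X[:,0]*1000-x+3.5,X[:,1]*1000-y+1.3)
    c=X[(d<35)&(X[:,2]>.06)]
    print(n,"cap top z",np.round(np.percentile(c[:,2],[10,50,90]),4),"xy",np.round((c[:,:2].max(0)+c[:,:2].min(0))*500+[3.5,1.3],1))
E
```

```text
wide_jar cap top z [0.068  0.0718 0.074 ] xy [ 440.  -168.5]
small_jar cap top z [0.0648 0.0709 0.0739] xy [590.6 160.1]
square_bottle cap top z [0.0639 0.0707 0.0738] xy [585.6 357.8]
oblong_bottle cap top z [0.0649 0.0712 0.0731] xy [468.5  -5.4]
```

View pics/s9.png

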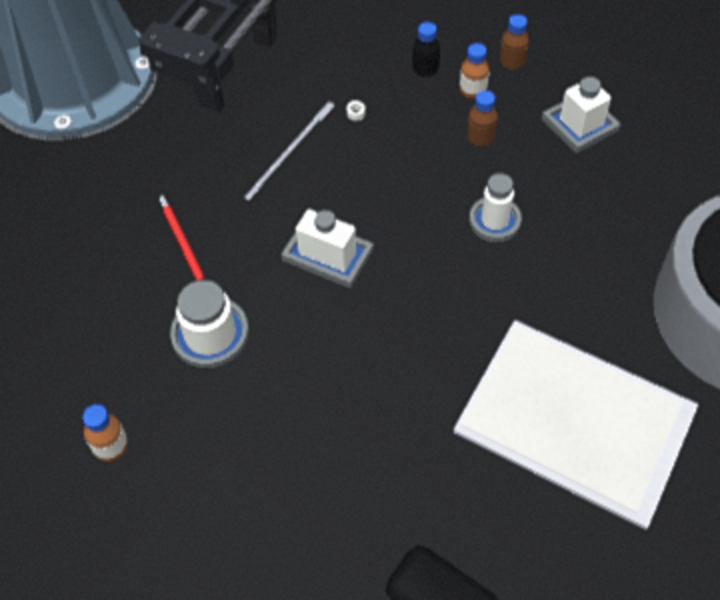

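View pics/w9.png

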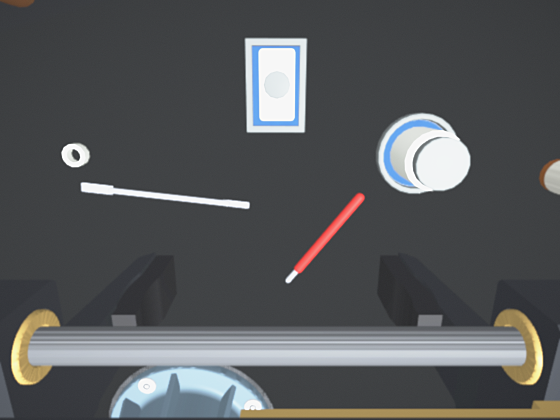

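All four containers stand upright and flat in their matching holders, with cap tops near 73 mm. In the scene crop they are at (205,318), (327,240), (497,205) and (585,110). Both ambers, (105,432) and (474,72), stand where they were, so I'm handing in.

```bash
python3 -c "
from cell import ctrl
print(ctrl.close_job())"
```

```text
the job is handed in; nothing more can be done
None
```

All four white containers stand upright in their matching holders, both amber bottles are standing where they were, and I handed the job in at about 33 s of the 112 s allowed; no verdict came back.

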